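Turn a housing plate on its fixture against the corner post

TASK

Without lifting it, push the square slotted plate round the fixture's upright post, a quarter turn clockwise as seen from above, letting it bear on the post as it turns, so that its slotted side comes to face the sliding stop. Then press it firmly home, with the slotted side flat on the stop and its right-hand side up against the post, without driving the stop off its setting, and leave the loose tools around it alone.

Things in the scene. Friction and masses are not known exactly. Their poses are not given: they have to be found in the camera images.
- fixture: fixed steel base plate, 320 x 235 mm and 8 mm thick, screwed to the bench. Origin: foot of the post's axis, at bench height; x points from the post towards the stop side (roughly away from the robot), y to the left of that, z up. The base spans x -190 to +130 mm and y -85 to +150 mm; its top, on which the plate slides, is 8 mm above the origin. Its position and yaw change from run to run
- post: fixed upright round steel post, 20 mm in diameter, standing 46 mm above the base's top, at the fixture's x = y = 0. Origin: centre of its foot on the base's top; axes as the fixture's. Fingers grip the plate's dry sides: a push straight on, off its middle, jams the plate on the post; a push led round the post in an arc turns it
- stop: aluminium stop bar, 90 mm long along the fixture's y, 16 mm thick, its top 30 mm above the base, with a black knob behind it (top 40 mm above the base, 24 to 44 mm behind the face). It is held in its guides along the fixture's x by friction only: a push of more than about 16 N drives it back. Origin: in the plane of its front face, mid-length, at base-top height; its setting varies
- stop_face (a point): middle of the stop's front face, 12.5 mm above the base's top, at the fixture's y = 60 mm and x = 74 to 88 mm; x points into the stop, y along its face, as the fixture's axes
- plate: loose square aluminium housing plate, 100 x 100 x 25 mm, 0.4 to 0.8 kg, too wide to grasp, with an 18 mm hole in the middle, small corner holes and one slot, 16 mm wide and 14 mm deep, in the middle of its own +y side. It lies flat on the oiled base on the robot's side of the post, slot at the left, +x side facing the post; it slides under 1 to 3 N. Origin: centre of its underside; z up
- slot_side (a point): middle of the plate's slotted side, at half its thickness (own y +50 mm from the plate's centre, 12.5 mm above its underside); axes as the plate's
- marker: loose pen 17 x 135 x 16 mm, lying right of the fixture; to be left alone. Origin: centre of its underside
- key_steel: loose reddish-brown square bar 18 x 75 x 12 mm, left of the fixture; to be left alone. Origin: centre of its underside
- spanner: loose open-ended spanner 34 x 176 x 6 mm, left of the fixture; to be left alone. Origin: centre of its underside
- hex_key: loose black hexagon key 33 x 93 x 6 mm, right of the fixture; to be left alone. Origin: centre of its underside
There are look-alikes about, which are no part of the job. What is meant by the plate is not brown or green, and is the larger of those in its own colour.

How it is judged:
By the outcome, as a careful person would: the job done as asked, in the order asked, and still so for the second after the job is handed in, with the robot touching nothing.
It also fails if it takes over 72 s, if anything falls off the work surface, if the arm or the gripper's body presses on something with over 40 N, if the wrist force passes 120 N, or if a joint passes its speed limit or range.

ROBOT

A 6-joint arm with a two-finger parallel gripper is mounted at the origin on a cart in front of the work surface, level with it; the furniture and walls round the work are solid. World frame = base frame: x ahead of the robot, y to its left, z up, the work surface at z = 0. Lengths are in mm, angles in rad, forces in N, time in s.
With the tool pointing down it reaches from about 400 to 925 mm from the base axis. Payload 12.5 kg.
Tool frame: the origin (TCP) lies at the very end of the fingers, on their centre line; the grasp point (between the pads) lies 19 mm behind it; z points along the fingers, y is the line along which they close (so a half turn about z gives the same grasp; the last joint's range is limited). The gripper opens to 95 mm and grips with 3 to 60 N. Pads are 20 mm wide; open, the fingers measure 119 mm over their backs; the gripper's body (75 mm by 180 mm) begins 59 mm behind the grasp point.
Start: joints at [-1.212, 0.491, 1.559, -0, 1.092, -0.106], TCP at [280.177, -558.702, 214.661] pointing down, gripper open.
Joint ranges: [-3.1, 3.1], [-0.84, 2.19], [0.05, 2.79], [-1.13, 4.28], [0.06, 2.93], [-2.69, 2.69]. Speed limits (rad/s): [2.22, 2.22, 2.79, 3.14, 3.14, 3.14].

INTERFACE

Orientations are given as [roll, pitch, yaw] about the fixed x, y, z axes, in that order (R = Rz(yaw) Ry(pitch) Rx(roll)).
In Python, from cell import * gives the robot as it stands.
- The arm moves only by the tool jog_arm, never from a script. Its argument "targets" is a list of rows, each an object with "turn": the turn, a rotation vector about the world's x, y, z in degrees, a list of three; "slide": the shift along the world's x, y, z in mm, a list of three; "claw": the opening in per cent of the stroke, from 0 (shut) to 100 (fully open). In form: [{"turn": [wx, wy, wz], "slide": [x, y, z], "claw": claw}, ...]. A call has 1 to 5 rows; each row shifts and turns the commanded pose from where the row before left it; what a row does not reach is not made up. A row lasts 1/8 s, in which the tool goes at most 62.5 mm and 10.7 degrees, less where a joint would pass 70% of its speed; a pose out of reach is approached as far as the arm can. A call with a gripper value outside its range is refused whole. The fingers move at their own pace and stop on an object; the grip force is fixed at half the most. Time passes only in rows, so rows that do not move let the fingers close. It gives the time, the measured TCP pose, the force, the opening and the grip force at its end, in the units of the state.
- state(): the state, without advancing time (a new reading comes with each control period).
- read_camera(name): name is "side" or "top"; returns a dict with "frame" (384x512x3 uint8, blue, green, red), "mtx" (3x3 intrinsics, pixels), "R" (3x3) and "t" (3): a world point X has camera coordinates R X + t. Camera axes: x right, y down, z forward; pixel columns grow to the right and rows downward; lengths in mm; the calibration is good to about 2 mm. A picture is of the moment at which its call begins. There is no depth.
- job_done(): hands the job in; it is judged then, once.
Trained networks look in the newest picture that a camera, given by its name, has taken for a name from the list of things; names that differ only in an ending like _2 or _b are one class to them, and where a whole thing is asked for, a point or a joint stands for the part that bears it (a point fixed in the world has none). Each returns a list of dicts, best first, with "conf" (0 to 1); they miss things now and then, are a little off and sometimes report something else, mostly with a low value. They report only what shows in the picture. A call takes as long as a camera call. They do not tell look-alikes from the thing itself.
- look_for(query, camera): "xy" ([column, row] in pixels, amid what is visible of it).
The state is a dict: "t": time; "joints": joint angles; "qvel": joint speeds; "tau": joint torques, N m; "eef_pos": TCP position; "tcp_rot": TCP orientation; "ft_force": force on the tool from outside, world axes, zero at the start; "moment": the same for the moment, N m; "opening": opening from 0.0 (shut) to 1.0 (fully open); "grip_force": force on a finger pad.
Only numpy, scipy, OpenCV 4.12 (cv2) and the standard library are available. Lean on these libraries where they do the work, as an engineer would, in place of code of your own. Each camera call takes 0.05 s, during which the arm holds its last target. There are 200 camera calls.

## Working session

There is one attempt and no reset: what is moved stays moved. The work goes in short steps, Python scripts to look and compute and a tool call to move; the robot and the scene stay as the last step left them, time stands still between calls to the robot, and variables do not carry over. Pictures are saved under pics/ and viewed, at most 10 in all, crops included, and the job is handed in when it is done.

Besides the shell and the picture viewer there is one more tool, called after "Request:" as name([rows], argument=value, ...), one row to a line, values as JSON. jog_arm: Moves the arm, as the interface text tells. Its arguments: {"type":"object","properties":{"targets":{"type":"array","items":{"type":"object","properties":{"turn":{"type":"array","items":{"type":"number"}},"slide":{"type":"array","items":{"type":"number"}},"claw":{"type":"number"}}}}},"required":["targets"]}

```bash
mkdir -p pics; ls
python3 - <<'E'
from cell import *
import cv2
for c in ("top","side"):
    r=read_camera(c); cv2.imwrite(f"pics/{c}0.png",r["frame"])
    print(c,r["mtx"].round(1).tolist(),r["R"].round(4).tolist(),r["t"].round(1).tolist())
    for n in ("plate","slot_side","post","stop","stop_face","fixture"):
        print(n,[(d["xy"],round(d["conf"],2)) for d in look_for(n,c)][:4])
print(state())
E
```

```text
pics
top [[371.8, 0.0, 254.3], [0.0, 371.8, 193.8], [0.0, 0.0, 1.0]] [[-0.0212, -0.9998, -0.0022], [-0.9971, 0.0213, -0.0734], [0.0735, 0.0007, -0.9973]] [21.8, 547.1, 1034.0]
plate [([283.4, 252.6], 0.87), ([287.6, 181.5], 0.66), ([325.1, 265.4], 0.63), ([198.5, 217.5], 0.62)]
slot_side [([287.9, 185.2], 0.92), ([195.5, 215.1], 0.88), ([323.9, 266.4], 0.69), ([292.9, 150.8], 0.68)]
post [([295.9, 154.5], 0.42)]
stop [([356.7, 124.8], 0.62), ([275.8, 117.1], 0.53)]
stop_face [([269.9, 119.0], 0.69)]
fixture [([285.6, 156.0], 0.6)]
side [[455.9, 0.0, 251.8], [0.0, 455.9, 189.4], [0.0, 0.0, 1.0]] [[-0.9752, -0.2214, 0.0021], [-0.1285, 0.5581, -0.8198], [0.1803, -0.7997, -0.5727]] [528.2, 95.9, 1024.5]
plate [([264.0, 245.9], 0.97), ([321.0, 193.2], 0.96), ([246.1, 175.1], 0.92), ([343.5, 166.0], 0.59)]
slot_side [([263.7, 244.3], 0.95), ([247.0, 176.5], 0.88), ([321.0, 190.2], 0.58)]
post [([213.5, 161.7], 0.56)]
stop [([174.1, 173.9], 0.55)]
stop_face [([170.9, 167.8], 0.94), ([165.8, 213.7], 0.21)]
fixture [([214.0, 182.1], 0.6), ([172.5, 169.4], 0.53), ([175.8, 233.8], 0.44)]
{'t': 0.7, 'joints': array([-1.21161439e+00,  4.90900730e-01,  1.55890893e+00,  1.61476294e-05,
        1.09168492e+00, -1.05589438e-01]), 'qvel': array([ 4.59233776e-05,  5.99858565e-04, -9.62085385e-04, -8.45174524e-04,
       -6.91762211e-04,  4.82862071e-04]), 'tau': array([-3.17234353e-04, -6.12336659e+01, -2.58396363e+01,  6.92847976e-02,
        4.44723840e-02, -4.34180606e-05]), 'eef_pos': array([ 280.17242392, -558.70410947,  214.65741006]), 'tcp_rot': array([ 3.14149361e+00, -3.91390006e-06,  4.64763932e-01]), 'ft_force': array([ 0.12529491, -0.21516385, -0.25513603]), 'moment': array([-0.0302062 ,  0.04476207, -0.0226802 ]), 'grip_force': 0.0, 'opening': 0.9954967720378703}
```

View pics/top0.png

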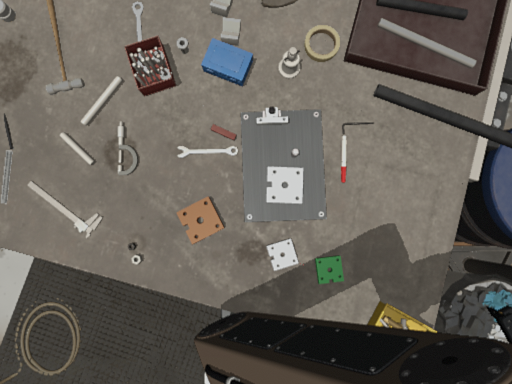

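View pics/side0.png

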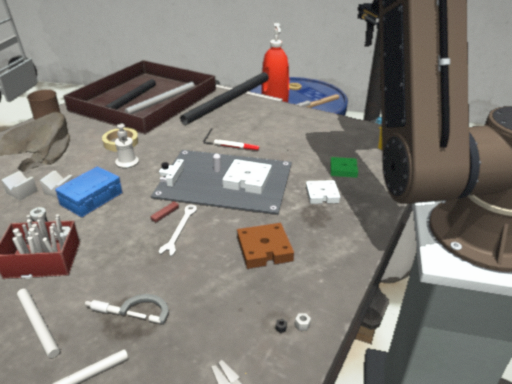

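The top view shows the plate on the fixture at about (285,185), the post at (295,153) and the stop at (272,117). The white and green look-alikes are off the base. I'll crop both views for detail.

Run:
```python
import cv2,numpy as np
a=cv2.imread("pics/top0.png")[102:228,232:334]; b=cv2.imread("pics/side0.png")[140:220,145:300]
a=cv2.resize(a,None,fx=4.5,fy=4.5,interpolation=cv2.INTER_CUBIC)
cv2.imwrite("pics/topc.png",a)
b=cv2.resize(b,None,fx=5,fy=5,interpolation=cv2.INTER_CUBIC);cv2.imwrite("pics/sidec.png",b)
```

```text
(no output)
```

View pics/topc.png

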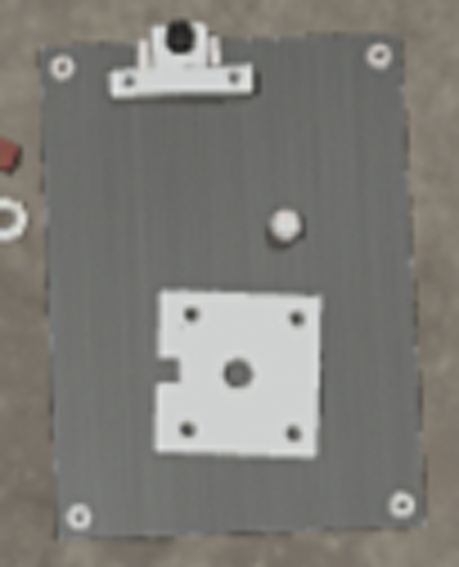

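View pics/sidec.png

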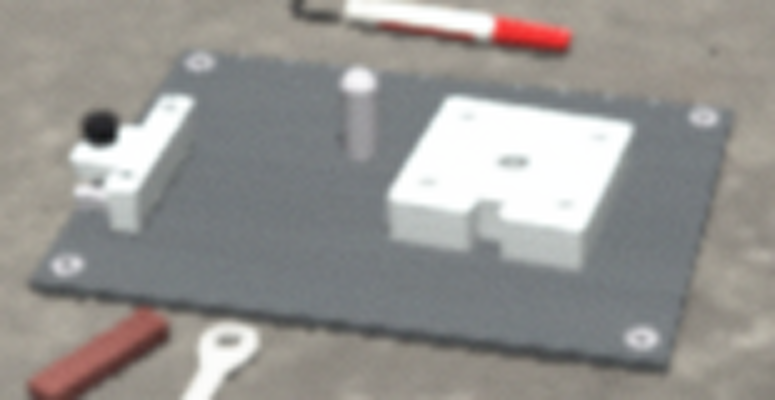

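```bash
cat > h.py <<'E'
import numpy as np,cv2
TOP=dict(K=np.array([[371.8,0,254.3],[0,371.8,193.8],[0,0,1]]),R=np.array([[-0.0212,-0.9998,-0.0022],[-0.9971,0.0213,-0.0734],[0.0735,0.0007,-0.9973]]),t=np.array([21.8,547.1,1034.0]))
SIDE=dict(K=np.array([[455.9,0,251.8],[0,455.9,189.4],[0,0,1]]),R=np.array([[-0.9752,-0.2214,0.0021],[-0.1285,0.5581,-0.8198],[0.1803,-0.7997,-0.5727]]),t=np.array([528.2,95.9,1024.5]))
def px(cam,u,v,z):
    d=cam["R"].T@np.linalg.solve(cam["K"],[u,v,1.]); c=-cam["R"].T@cam["t"]
    return (c+d*(z-c[2])/d[2])[:2]
def fit(model,world):
    m=np.array(model,float);w=np.array(world);mc,wc=m.mean(0),w.mean(0)
    a=m-mc;b=w-wc;th=np.arctan2((a[:,0]*b[:,1]-a[:,1]*b[:,0]).sum(),(a*b).sum())
    c,s=np.cos(th),np.sin(th);R=np.array([[c,-s],[s,c]]);t=wc-R@mc
    return th,t,R,np.abs(m@R.T+t-w).max(0)
E
python3 - <<'E'
from h import *
T=lambda x,y,z:px(TOP,(x+.5)/4.5-.5+232,(y+.5)/4.5-.5+102,z)
S=lambda x,y,z:px(SIDE,(x+.5)/5-.5+145,(y+.5)/5-.5+140,z)
base=[(130,150),(130,-85),(-190,-85),(-190,150)]
pl=[(50,50),(50,-50),(-50,-50),(-50,50)]
for n,b,p,post,st in (("top",[T(*q,8) for q in((40,47),(405,36),(425,524),(58,540))],[T(*q,33) for q in((160,290),(322,296),(317,457),(155,452))],T(285,225,54),[T(113,97,38),T(253,93,38)]),
 ("side",[S(*q,8) for q in((30,288),(183,48),(735,108),(667,370))],[S(*q,33) for q in((389,203),(450,96),(633,122),(583,236))],S(358,76,54),[S(137,190,38),S(193,98,38)])):
    th,t,R,e=fit(base,b);print(n,"fix yaw",np.degrees(th),t,e,"post",post)
    pth,pt,_,pe=fit(pl,p);print(" plate",np.degrees(pth),pt,pe,"in fix",R.T@(pt-t))
    print(" stop",[R.T@(s-t) for s in st])
E
```

```text
top fix yaw 0.7412113041541871 [ 661.00569229 -106.90062767] [2.47974598 1.308442  ] post [ 659.55692858 -104.75940901]
 plate -3.251769936755611 [570.55434427 -75.40354114] [0.80477321 0.77552984] in fix [-90.03632623  32.66454922]
 stop [array([ 86.49522913, 104.84726303]), array([85.99567208, 16.87600533])]
side fix yaw 1.2081044721229877 [659.58443226 -99.89693308] [2.71305232 2.8445665 ] post [ 660.82879128 -102.91312215]
 plate -2.516667653876834 [569.65389865 -71.88663754] [0.48795655 5.07577365] in fix [-89.31997852  29.90015   ]
 stop [array([ 87.35615206, 100.87352615]), array([88.48370135, 10.85413733])]
```

Request:
jog_arm([
  {"turn":[0,0,6],"slide":[20,49,0],"claw":0},
  {"turn":[0,0,6],"slide":[20,49,0],"claw":0},
  {"turn":[0,0,6],"slide":[20,49,0],"claw":0},
  {"turn":[0,0,6],"slide":[20,49,0],"claw":0},
  {"turn":[0,0,6],"slide":[20,49,0],"claw":0},
])

```text
t: 1.32
eef_pos: [380.6, -312.2, 214.9]
tcp_rot: [3.141, 0.0, 0.992]
ft_force: [0.7, -0.6, 0.0]
opening: 0.529
grip_force: 0.0
```

Request:
jog_arm([
  {"turn":[0,0,6],"slide":[20,49,-20],"claw":0},
  {"turn":[0,0,6],"slide":[20,49,-20],"claw":0},
  {"turn":[0,0,6],"slide":[20,49,-20],"claw":0},
  {"turn":[0,0,6],"slide":[20,49,-20],"claw":0},
  {"turn":[0,0,6],"slide":[20,46,-20],"claw":0},
])

```text
t: 1.95
eef_pos: [480.8, -70.1, 114.3]
tcp_rot: [3.141, 0.0, 1.515]
ft_force: [0.4, 0.2, 0.7]
opening: 0.025
grip_force: 0.0
```

Request:
jog_arm([
  {"slide":[5,-1,-40],"claw":0},
  {"slide":[0,0,-40],"claw":0},
  {"slide":[0,0,-16],"claw":0},
  {"slide":[0,0,0],"claw":0},
])

```text
validation failed for argument at $.ta...
```

Request:
jog_arm([
  {"slide":[5,0,0],"claw":0},
  {"slide":[5,0,0],"claw":0},
  {"slide":[4,0,0],"claw":0},
  {"slide":[4,0,0],"claw":0},
  {"slide":[4,0,0],"claw":0},
])

```text
validation failed for argument at $.ta...
```

Request:
jog_arm([
  {"slide":[4,0,0],"claw":0},
  {"slide":[4,0,0],"claw":0},
  {"slide":[4,0,0],"claw":0},
  {"slide":[3,0,0],"claw":0},
  {"slide":[3,0,0],"claw":0},
])

```text
validation failed for argument at $.ta...
```

Run:
```python
from cell import *
import cv2
r=read_camera("side");a=r["frame"][130:230,145:305]
cv2.imwrite("pics/s1.png",cv2.resize(a,None,fx=5,fy=5,interpolation=cv2.INTER_CUBIC))
```

```text
(no output)
```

View pics/s1.png

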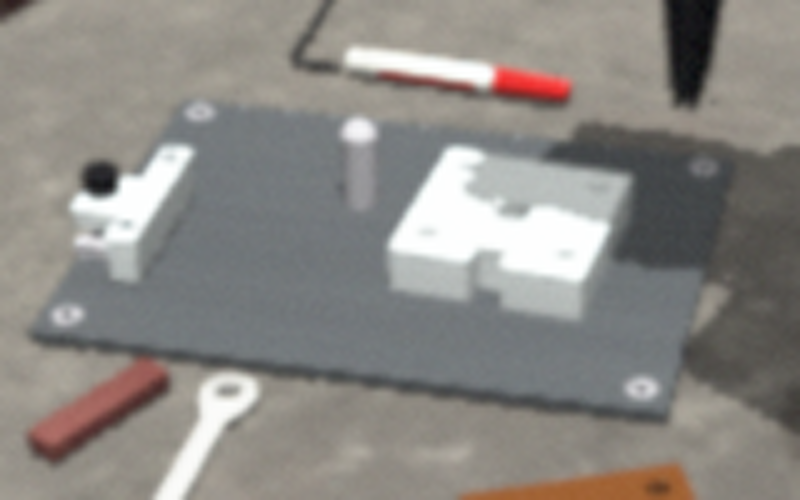

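The arm hadn't moved because every row needs a "turn". The picture shows the closed fingers hovering at (688,100), with the plate untouched.

Request:
jog_arm([
  {"turn":[0,0,0],"slide":[5,-1,-40],"claw":0},
  {"turn":[0,0,0],"slide":[0,0,-40],"claw":0},
  {"turn":[0,0,0],"slide":[0,0,-16],"claw":0},
  {"turn":[0,0,0],"slide":[0,0,0],"claw":0},
])

```text
t: 2.5
eef_pos: [484.8, -72.6, 17.8]
tcp_rot: [-3.14, -0.0, 1.512]
ft_force: [-0.8, -0.3, 0.3]
opening: 0.003
grip_force: 0.0
```

Request:
jog_arm([
  {"turn":[0,0,0],"slide":[5,0,0],"claw":0},
  {"turn":[0,0,0],"slide":[5,0,0],"claw":0},
  {"turn":[0,0,0],"slide":[4,0,0],"claw":0},
  {"turn":[0,0,0],"slide":[4,0,0],"claw":0},
  {"turn":[0,0,0],"slide":[4,0,0],"claw":0},
])

```text
t: 3.12
eef_pos: [507.5, -72.7, 18.8]
tcp_rot: [3.141, 0.0, 1.512]
ft_force: [-0.3, 0.0, 0.4]
opening: 0.001
grip_force: 0.0
```

Request:
jog_arm([
  {"turn":[0,0,0],"slide":[4,0,0],"claw":0},
  {"turn":[0,0,0],"slide":[4,0,0],"claw":0},
  {"turn":[0,0,0],"slide":[3,0,0],"claw":0},
  {"turn":[0,0,0],"slide":[3,0,0],"claw":0},
])

```text
t: 3.62
eef_pos: [521.1, -72.6, 18.6]
tcp_rot: [-3.141, -0.0, 1.512]
ft_force: [-2.2, -0.2, 1.0]
opening: 0.005
grip_force: 1.1
```

Request:
jog_arm([
  {"turn":[0,0,0],"slide":[4,0,0],"claw":0},
  {"turn":[0,0,0],"slide":[4,0,0],"claw":0},
  {"turn":[0,0,0],"slide":[3,0,0],"claw":0},
])

```text
t: 4.0
eef_pos: [532.4, -72.7, 18.6]
tcp_rot: [3.141, 0.0, 1.512]
ft_force: [-1.6, 0.6, 1.2]
opening: 0.003
grip_force: 1.0
```

Request:
jog_arm([
  {"turn":[0,0,0],"slide":[2,0,0],"claw":0},
  {"turn":[0,0,0],"slide":[2,0,0],"claw":0},
])

```text
t: 4.25
eef_pos: [536.2, -72.7, 18.6]
tcp_rot: [-3.142, -0.0, 1.512]
ft_force: [-1.5, 0.1, -0.5]
opening: 0.002
grip_force: 0.9
```

Request:
jog_arm([
  {"turn":[0,0,0],"slide":[2,0,0],"claw":0},
  {"turn":[0,0,0],"slide":[1,0,0],"claw":0},
])

```text
t: 4.5
eef_pos: [539.3, -72.7, 18.6]
tcp_rot: [3.142, 0.0, 1.512]
ft_force: [-1.3, -0.5, 0.2]
opening: 0.003
grip_force: 0.9
```

Run:
```python
from cell import *
import cv2
r=read_camera("side");a=r["frame"][130:230,145:305]
cv2.imwrite("pics/s2.png",cv2.resize(a,None,fx=5,fy=5,interpolation=cv2.INTER_CUBIC))
```

```text
(no output)
```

View pics/s2.png

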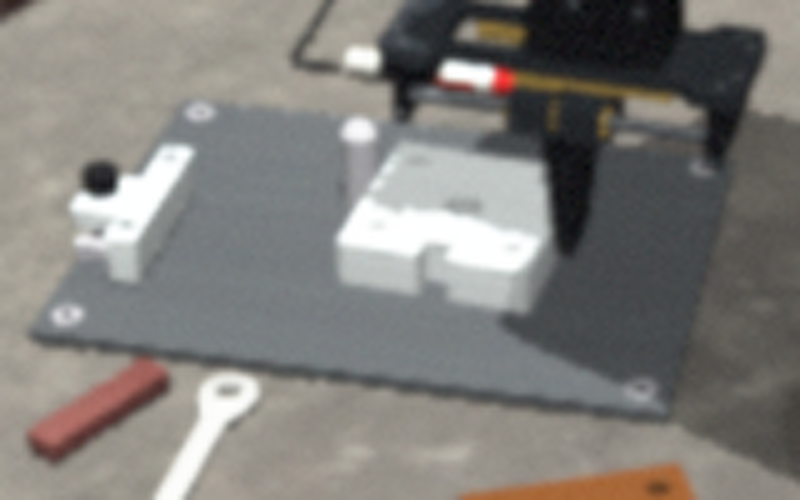

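The plate is now just about at the post: its front edge runs from (337,240) to (400,140) and the post is at (358,170). I'll measure it.

Run:
```python
from h import *
S=lambda x,y,z:px(SIDE,(x+.5)/5-.5+145,(y+.5)/5-.5+130,z)
w=[S(337,240,33),S(400,140,33),S(551,158,33),S(532,272,33)]
print(np.round(w,1)); th,t,R,e=fit([(50,50),(50,-50),(-50,-50),(-50,50)],w); print(np.degrees(th),t,e)
print("post",S(358,126,54),"own",R.T@(S(358,126,54)-t))
```

```text
[[ 650.2  -26.8]
 [ 645.6 -127.8]
 [ 562.6 -127.9]
 [ 548.5  -20.9]]
0.5538025484162497 [601.73712246 -75.82519833] [10.37714975  5.40740996]
post [ 660.82879128 -102.91312215] own [ 58.82708944 -27.65781062]
```

Request:
jog_arm([
  {"turn":[0,0,0],"slide":[-6,0,0],"claw":0},
  {"turn":[0,0,0],"slide":[0,35,0],"claw":0},
  {"turn":[0,0,0],"slide":[0,0,0],"claw":0},
  {"turn":[0,0,0],"slide":[4,0,0],"claw":0},
  {"turn":[0,0,0],"slide":[4,0,0],"claw":0},
])

```text
t: 5.18
eef_pos: [541.7, -38.4, 18.8]
tcp_rot: [3.141, 0.0, 1.511]
ft_force: [-2.7, 0.7, 0.6]
opening: 0.006
grip_force: 1.7
```

Run:
```python
import numpy as np
P=np.array([660,-104.]);F=np.array([541,-38.])
r=F-P;prev=F
for k in range(1,21):
    a=-np.radians(4.4*k);c,s=np.cos(a),np.sin(a);q=P+np.array([c*r[0]-s*r[1],s*r[0]+c*r[1]])
    print(k,q.round(1),(q-prev).round(1));prev=q
```

```text
1 [546.4 -29.1] [5.4 8.9]
2 [552.5 -20.6] [6.1 8.5]
3 [559.2 -12.6] [6.7 8. ]
4 [566.5  -5.1] [7.3 7.5]
5 [574.4   1.8] [7.9 6.9]
6 [582.8   8. ] [8.4 6.3]
7 [591.6  13.6] [8.8 5.6]
8 [600.8  18.5] [9.2 4.9]
9 [610.4  22.7] [9.6 4.2]
10 [620.2  26.1] [9.9 3.4]
11 [630.3  28.8] [10.1  2.7]
12 [640.6  30.7] [10.3  1.9]
13 [651.   31.8] [10.4  1.1]
14 [661.5  32.1] [10.4  0.3]
15 [671.9  31.6] [10.4 -0.5]
16 [682.3  30.2] [10.4 -1.3]
17 [692.5  28.1] [10.2 -2.1]
18 [702.5  25.3] [10.  -2.9]
19 [712.3  21.6] [ 9.8 -3.6]
20 [721.8  17.2] [ 9.5 -4.4]
```

Request:
jog_arm([
  {"turn":[0,0,-4.4],"slide":[5.4,8.5,0],"claw":0},
  {"turn":[0,0,-4.4],"slide":[6.1,8.2,0],"claw":0},
  {"turn":[0,0,-4.4],"slide":[6.7,8,0],"claw":0},
  {"turn":[0,0,-4.4],"slide":[7.3,7.5,0],"claw":0},
  {"turn":[0,0,-4.4],"slide":[7.9,6.9,0],"claw":0},
])

```text
t: 5.8
eef_pos: [574.9, 1.0, 18.6]
tcp_rot: [-3.141, 0.0, 1.125]
ft_force: [-0.4, -0.2, -1.3]
opening: 0.005
grip_force: 0.4
```

Run:
```python
from cell import *
import cv2
r=read_camera("side");a=r["frame"][130:230,145:305]
cv2.imwrite("pics/s3.png",cv2.resize(a,None,fx=5,fy=5,interpolation=cv2.INTER_CUBIC))
```

```text
(no output)
```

View pics/s3.png

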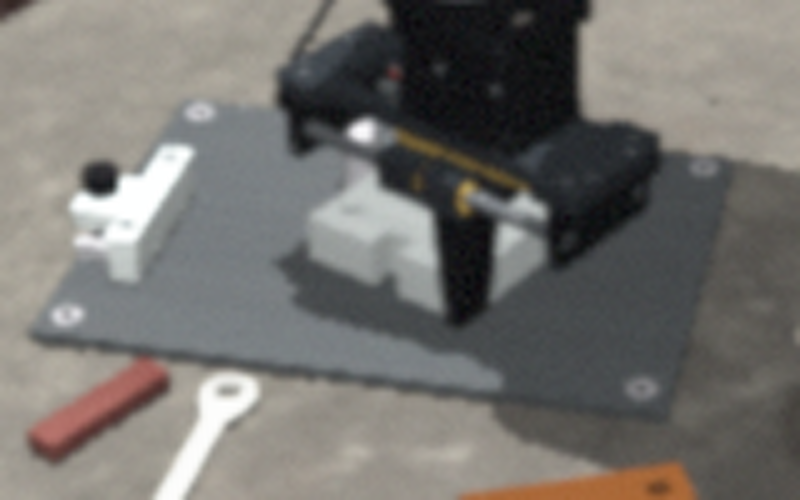

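The plate has turned some 20° and is bearing on the post. Its front-left corner is near (308,222), the slot near (390,255), and the finger at (465,310), close to the rear-left corner.

Run:
```python
from h import *
S=lambda x,y,z:px(SIDE,(x+.5)/5-.5+145,(y+.5)/5-.5+130,z)
a=S(308,220,33);b=S(376,248,33);print(a,b,np.degrees(np.arctan2(*(a-b)[::-1]))-0,np.linalg.norm(a-b), S(312,262,8),S(376,282,8))
for yaw in(-25,-30,-35):
    c,s=np.cos(np.radians(yaw)),np.sin(np.radians(yaw));R=np.array([[c,-s],[s,c]])
    ctr=a-R@[50,50];print(yaw,ctr,"finger own",R.T@(np.array([574.9,1])-ctr),"post own",R.T@(np.array([660.5,-104])-ctr))
```

```text
[669.97268584 -41.1338084 ] [629.15252214 -24.1754682 ] -22.55996655929752 44.20261379936913 [668.96934196 -40.20100893] [631.85264022 -30.11146421]
-25 [603.5263834  -65.31828467] finger own [-53.97163238  48.00674542] post own [ 67.98323167 -10.97944901]
-30 [601.67141565 -59.43507859] finger own [-53.40226535  38.95260551] post own [73.22950922 -9.18006188]
-35 [600.33626181 -53.4125888 ] finger own [-52.04594464  29.98254295] post own [78.29899617 -6.93027875]
```

Request:
jog_arm([
  {"turn":[0,0,0],"slide":[-6,3,0],"claw":0},
  {"turn":[0,0,0],"slide":[-5,-11,0],"claw":0},
  {"turn":[0,0,0],"slide":[0,0,0],"claw":0},
  {"turn":[0,0,0],"slide":[3,-1.5,0],"claw":0},
  {"turn":[0,0,0],"slide":[3,-1.5,0],"claw":0},
])

```text
t: 6.48
eef_pos: [570.0, -9.8, 18.7]
tcp_rot: [3.141, -0.0, 1.128]
ft_force: [-0.5, 0.7, 0.4]
opening: 0.004
grip_force: 0.0
```

Run:
```python
import numpy as np
from cell import state
print(state()["eef_pos"],state()["ft_force"])
P=np.array([660.5,-104.]);prev=None
for k in range(0,16):
    d=np.radians(4.4*k);a=-np.radians(25.5)-d;c,s=np.cos(a),np.sin(a);r=np.array([-122,46-10*d]);q=P+np.array([c*r[0]-s*r[1],s*r[0]+c*r[1]])
    print(k,q.round(1),(q-prev).round(1) if k else '');prev=q
```

```text
[569.98862194  -9.79424001  18.73326783] [-0.52171285  0.70429909  0.43956675]
0 [570.2 -10. ] 
1 [577.3  -4. ] [7.1 6. ]
2 [584.8   1.5] [7.5 5.5]
3 [592.6   6.4] [7.8 4.9]
4 [600.8  10.7] [8.1 4.3]
5 [609.2  14.4] [8.4 3.7]
6 [617.8  17.5] [8.6 3.1]
7 [626.6  20. ] [8.8 2.5]
8 [635.6  21.9] [8.9 1.9]
9 [644.6  23.1] [9.  1.2]
10 [653.7  23.7] [9.1 0.6]
11 [662.7  23.6] [ 9.1 -0.1]
12 [671.8  22.9] [ 9.  -0.7]
13 [680.7  21.6] [ 8.9 -1.3]
14 [689.5  19.6] [ 8.8 -2. ]
15 [698.2  17.1] [ 8.6 -2.6]
```

Request:
jog_arm([
  {"turn":[0,0,-4.4],"slide":[7.1,6,0],"claw":0},
  {"turn":[0,0,-4.4],"slide":[7.5,5.5,0],"claw":0},
  {"turn":[0,0,-4.4],"slide":[7.8,4.9,0],"claw":0},
  {"turn":[0,0,-4.4],"slide":[8.1,4.3,0],"claw":0},
  {"turn":[0,0,-4.4],"slide":[8.4,3.7,0],"claw":0},
])

```text
t: 7.1
eef_pos: [609.0, 15.0, 18.6]
tcp_rot: [3.141, -0.0, 0.742]
ft_force: [0.5, 0.7, 0.3]
opening: 0.005
grip_force: 0.0
```

Run:
```python
from cell import *
import cv2,numpy as np
o=[]
for c,y,x in(("side",130,150),("top",105,232)):
    a=read_camera(c)["frame"][y:y+105,x:x+100]
    o.append(cv2.resize(a,None,fx=4,fy=4,interpolation=cv2.INTER_CUBIC))
cv2.imwrite("pics/s4.png",np.hstack(o))
```

```text
(no output)
```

View pics/s4.png

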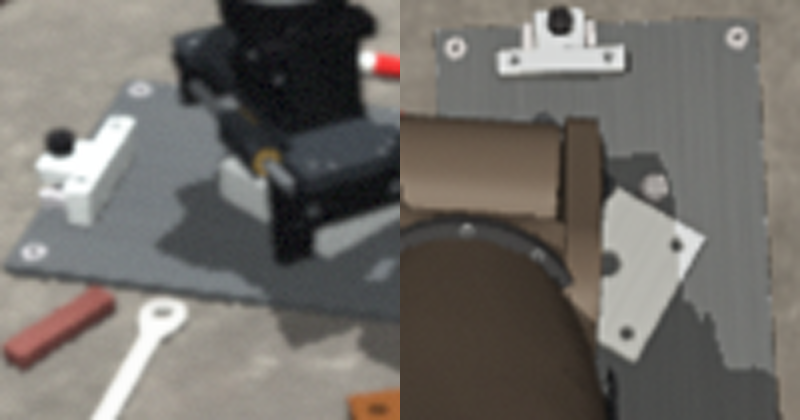

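Run:
```python
from h import *
T=lambda x,y,z:px(TOP,(x-400+.5)/4-.5+232,(y+.5)/4-.5+105,z)
a=T(706,240,33);b=T(635,362,33);h=T(612,263,33);f=T(620,187,33)
d=a-b;yaw=np.arctan2(d[1],d[0]);print(a,b,f,h,np.degrees(yaw),np.linalg.norm(d))
c,s=np.cos(yaw),np.sin(yaw);R=np.array([[c,-s],[s,c]])
ctr=(a+b)/2+R@[0,50];print("ctr",ctr,"finger",R.T@(np.array([609,15])-ctr),"post",R.T@(np.array([660,-104])-ctr))
```

```text
[ 625.6277215  -143.13171692] [540.63123517 -90.73349707] [664.65150827 -83.65494674] [610.74497421 -76.54105135] -31.65279961043532 99.84976780813726
ctr [609.36800698 -74.37042173] finger [-47.21223102  75.88288971] post [58.64889611  1.34818798]
```

The top view shows the plate at yaw −32° with the post at its middle (s≈0). The finger has slipped past the rear-left corner. I'll shift the plate along the post from its right-hand side, then go on turning it.

Request:
jog_arm([
  {"turn":[0,0,0],"slide":[0,5,60],"claw":0},
  {"turn":[0,0,5.3],"slide":[-13,-53,0],"claw":0},
  {"turn":[0,0,5.3],"slide":[-13,-53,0],"claw":0},
  {"turn":[0,0,5.3],"slide":[-13,-52,0],"claw":0},
  {"turn":[0,0,0],"slide":[0,0,0],"claw":0},
])

```text
t: 7.82
eef_pos: [568.5, -141.4, 78.7]
tcp_rot: [3.141, 0.0, 1.021]
ft_force: [-0.6, 0.3, -0.2]
opening: 0.003
grip_force: 0.0
```

Request:
jog_arm([
  {"turn":[0,0,0],"slide":[0,0,-40],"claw":0},
  {"turn":[0,0,0],"slide":[0,0,-20],"claw":0},
  {"turn":[0,0,0],"slide":[0,0,0],"claw":0},
  {"turn":[0,0,0],"slide":[4,6.5,0],"claw":0},
  {"turn":[0,0,0],"slide":[3.2,5,0],"claw":0},
])

```text
t: 8.45
eef_pos: [577.5, -126.1, 19.7]
tcp_rot: [3.14, -0.0, 1.022]
ft_force: [0.5, -1.1, -0.1]
opening: 0.005
grip_force: 1.5
```

Request:
jog_arm([
  {"turn":[0,0,0],"slide":[4,6.5,0],"claw":0},
  {"turn":[0,0,0],"slide":[4,6.5,0],"claw":0},
  {"turn":[0,0,0],"slide":[4,6.5,0],"claw":0},
])

```text
t: 8.82
eef_pos: [589.0, -106.8, 18.8]
tcp_rot: [3.141, 0.0, 1.022]
ft_force: [-1.0, -1.9, 1.3]
opening: 0.006
grip_force: 1.1
```

Request:
jog_arm([
  {"turn":[0,0,0],"slide":[4,6.5,0],"claw":0},
  {"turn":[0,0,0],"slide":[4,6.5,0],"claw":0},
])

```text
t: 9.07
eef_pos: [596.9, -93.7, 18.6]
tcp_rot: [3.142, 0.0, 1.022]
ft_force: [-2.1, -2.3, 1.6]
opening: 0.0
grip_force: 1.1
```

Request:
jog_arm([
  {"turn":[0,0,0],"slide":[-6,-8,0],"claw":0},
  {"turn":[0,0,0],"slide":[0,0,60],"claw":0},
  {"turn":[0,0,0],"slide":[-22,55,0],"claw":0},
  {"turn":[0,0,0],"slide":[-22,55,0],"claw":0},
  {"turn":[0,0,0],"slide":[0,20,0],"claw":0},
])

```text
t: 9.7
eef_pos: [545.0, 29.6, 78.8]
tcp_rot: [-3.141, 0.0, 1.023]
ft_force: [0.5, 0.1, -0.2]
opening: 0.003
grip_force: 0.0
```

Run:
```python
from cell import *
import cv2,numpy as np
o=[]
for c,y,x in(("side",130,150),("top",105,232)):
    a=read_camera(c)["frame"][y:y+105,x:x+100]
    o.append(cv2.resize(a,None,fx=4,fy=4,interpolation=cv2.INTER_CUBIC))
cv2.imwrite("pics/s5.png",np.hstack(o)); print(state()["eef_pos"])
```

```text
[546.78808144  28.94357135  78.82689042]
```

View pics/s5.png

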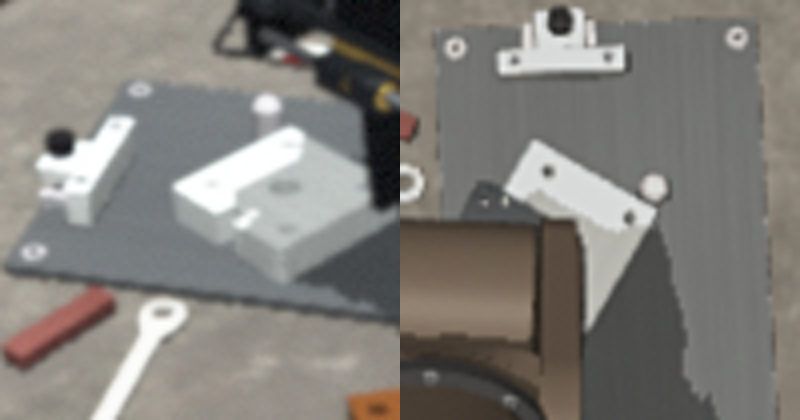

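The top view shows the plate's front edge running from (533,141) to (656,212), with the post at (654,187) bearing near its right end.

Run:
```python
from h import *
T=lambda x,y,z:px(TOP,(x-400+.5)/4-.5+232,(y+.5)/4-.5+105,z)
a=T(533,141,33);b=T(656,212,33);d=a-b;yaw=np.arctan2(d[1],d[0])-np.pi/2
c,s=np.cos(yaw),np.sin(yaw);R=np.array([[c,-s],[s,c]]);ctr=(a+b)/2-R@[50,0]
P=np.array([660,-104.5])
print(np.degrees(yaw),np.linalg.norm(d),ctr,"post",R.T@(P-ctr),"start",ctr+R@[-76,38])
# predicted: centre approx stationary in tangential sense: s grows 60*dtheta; finger yf fixed offset from centre
s0=(R.T@(P-ctr))[1];prev=None
for k in range(0,13):
    dth=np.radians(4.5*k);a=yaw-dth;c,s=np.cos(a),np.sin(a);Q=np.array([[c,-s],[s,c]])
    sk=s0+50*dth; yf=40
    q=P+Q@np.array([-121.5,yf-sk]);print(k,round(np.degrees(a),1),round(sk,1),q.round(1),(q-prev).round(1) if k else '');prev=q
```

```text
-31.596891591988314 100.39351026477524 [629.99887911 -39.58115102] post [ 59.56717762 -39.57619939] start [585.17518023  32.60496966]
0 -31.6 -39.6 [598.2  26.9] 
1 -36.1 -35.6 [606.4  28.2] [8.2 1.3]
2 -40.6 -31.7 [614.4  29. ] [8.  0.8]
3 -45.1 -27.8 [622.3  29.4] [7.8 0.4]
4 -49.6 -23.9 [629.9  29.4] [7.6 0. ]
5 -54.1 -19.9 [637.3  29.1] [ 7.4 -0.4]
6 -58.6 -16.0 [644.5  28.4] [ 7.2 -0.7]
7 -63.1 -12.1 [651.5  27.4] [ 7. -1.]
8 -67.6 -8.2 [658.2  26.2] [ 6.7 -1.2]
9 -72.1 -4.2 [664.7  24.7] [ 6.5 -1.5]
10 -76.6 -0.3 [671.  23.] [ 6.3 -1.7]
11 -81.1 3.6 [677.1  21.2] [ 6.1 -1.9]
12 -85.6 7.5 [683.   19.1] [ 5.9 -2. ]
```

Request:
jog_arm([
  {"turn":[0,0,0],"slide":[36,4,0],"claw":0},
  {"turn":[0,0,0],"slide":[0,0,-40],"claw":0},
  {"turn":[0,0,0],"slide":[0,0,-20],"claw":0},
  {"turn":[0,0,0],"slide":[0,0,0],"claw":0},
  {"turn":[0,0,0],"slide":[8,-3,0],"claw":0},
])

```text
t: 10.42
eef_pos: [591.3, 28.0, 19.3]
tcp_rot: [3.141, -0.0, 1.021]
ft_force: [-0.2, -0.5, 0.7]
opening: 0.005
grip_force: 0.0
```

Request:
jog_arm([
  {"turn":[0,0,0],"slide":[7,-3,0],"claw":0},
  {"turn":[0,0,0],"slide":[0,0,0],"claw":0},
])

```text
t: 10.68
eef_pos: [598.7, 25.3, 19.4]
tcp_rot: [3.14, -0.001, 1.021]
ft_force: [0.1, 0.1, 1.0]
opening: 0.004
grip_force: 0.0
```

Request:
jog_arm([
  {"turn":[0,0,-4.5],"slide":[8.2,1.3,0],"claw":0},
  {"turn":[0,0,-4.5],"slide":[8,0.8,0],"claw":0},
  {"turn":[0,0,-4.5],"slide":[7.8,0.4,0],"claw":0},
  {"turn":[0,0,-4.5],"slide":[7.6,0,0],"claw":0},
])

```text
t: 11.18
eef_pos: [629.3, 28.5, 19.0]
tcp_rot: [-3.142, 0.0, 0.705]
ft_force: [-2.5, -0.2, 0.9]
opening: 0.004
grip_force: 0.5
```

Request:
jog_arm([
  {"turn":[0,0,-4.5],"slide":[7.4,-0.6,0],"claw":0},
  {"turn":[0,0,-4.5],"slide":[7.2,-0.8,0],"claw":0},
  {"turn":[0,0,-4.5],"slide":[7,-1,0],"claw":0},
])

```text
t: 11.55
eef_pos: [650.9, 26.0, 19.0]
tcp_rot: [-3.142, 0.0, 0.469]
ft_force: [-0.9, 1.0, 1.2]
opening: 0.002
grip_force: 0.4
```

Request:
jog_arm([
  {"turn":[0,0,-4.5],"slide":[6.7,-1.2,0],"claw":0},
  {"turn":[0,0,-4.5],"slide":[6.5,-1.5,0],"claw":0},
])

```text
t: 11.8
eef_pos: [664.0, 23.4, 18.9]
tcp_rot: [-3.141, 0.0, 0.312]
ft_force: [-0.6, 1.4, 0.0]
opening: 0.005
grip_force: 0.6
```

```bash
cat > m.py <<'E'
from cell import *
from h import *
from scipy.optimize import minimize
def rd(c):
    f=read_camera(c)["frame"].astype(int); return f
def proj(cam,X):
    q=X@cam["R"].T+cam["t"];return (q[:,:2]/q[:,2:])*[cam["K"][0,0]]*1+cam["K"][:2,2]
if __name__=="__main__":
    im=rd("top"); mn=im.min(2); mx=im.max(2)
    w=((mn>105)&(mx-mn<30)).astype(np.uint8)
    y,x=105,232
    for r in range(120,205,2): print(r,"".join("%X"%(v//16) for v in mn[r,242:330:1]))
E
python3 m.py
```

```text
120 5555555555555555555555556734444444339EDDDBADED646667666666666777767766667666666677777777
122 5555555555555555555555554424444444326AAAAAAAA9556666666666666777767766667666667777777777
124 6666666666666566655555554224444444423555666664555556776666666776767776667667667777777777
126 6666666666666666666666664124444444422344444444444445677677767776777776677666777778777777
128 7777777777777777777777764124444444422344444444444444577777666777777776677667777767777777
130 6666666666666666666667764124444444422334444444444444457777766777777776677776777667777777
132 6666666666666666666666664134444444422333444444444444457777766777777776677776777657777777
134 3333333334444444455555553134444444422333344444444444457777776777777776677777777667777777
136 3323333333333333344444444334444444422333574444444444446777777777777776677777777768877777
138 5774333333323333344444444434444444432333367444444444445777776777777777777777777667777777
140 5554444444433333223344444444444444432334358744444444445777776777777777677777777787777777
142 3333333333344444333223344435454445433233225974444444444577776777777777677
[... 2198 characters left out ...]
4444444444444444444444444444444444555567777657777
192 3333333333333333333333333333322222221124444444444444444444444444444444444444444677657777
194 3333333333333333333333333333322222221124444444444444444444444444444444444444444577767777
196 3333333333333333333333333333222222221123444444444444444444444444444444444444444457767777
198 3333333333333333333333333333322222211123444444444444444444444444444444444444444457787777
200 3333333333333333333333333333322222221123444444444444444444444444444444444444444457777777
202 3333333333333333333333333333332222221113444444444444444444444444444444444444444457776777
204 3333333333333333333333333333333222221113444444444444444444444444444444444444444457776677
```

Run:
```python
from h import *
e=np.array([px(TOP,242+c,r,33) for r,c in((138,42.3),(142,44.5),(146,46.3),(150,48),(154,49.8),(158,51.5),(162,53.8))])
k=np.polyfit(e[:,0],e[:,1],1);yaw=np.arctan(k[0])-np.pi/2 if k[0]>0 else np.arctan(k[0])+np.pi/2-np.pi/2
print(e.round(0).tolist(),np.degrees(np.arctan(k[0])))
cor=px(TOP,297,167,33);print(cor)
for y in (-62,-65,-68):
    c,s=np.cos(np.radians(y)),np.sin(np.radians(y));R=np.array([[c,-s],[s,c]]);ctr=cor-R@[50,-50]
    print(y,ctr,R.T@(np.array([660,-104.5])-ctr),"finger",R.T@(np.array([664,23.4])-ctr))
```

```text
[[703.0, -78.0], [691.0, -84.0], [680.0, -89.0], [668.0, -93.0], [657.0, -98.0], [645.0, -103.0], [634.0, -109.0]] 23.09855408857409
[ 619.56278571 -111.61991323]
-62 [640.23658722 -43.99895545] [ 62.69761194 -10.95346219] finger [-48.35349893  52.62374106]
-65 [643.74726198 -45.17361079] [ 60.63667241 -10.34243245] finger [-53.5896205   47.33567437]
-68 [647.19164877 -46.53039083] [58.5465785  -9.84010135] finger [-58.54181012  41.78081737]
```

Request:
jog_arm([
  {"turn":[0,0,-4],"slide":[4.4,-1.2,0],"claw":0},
  {"turn":[0,0,-4],"slide":[4.4,-1.4,0],"claw":0},
  {"turn":[0,0,-3],"slide":[4.4,-1.4,0],"claw":0},
])

```text
t: 12.22
eef_pos: [677.1, 19.6, 19.0]
tcp_rot: [-3.141, 0.0, 0.122]
ft_force: [-0.5, 1.7, 0.6]
opening: 0.004
grip_force: 0.9
```

Request:
jog_arm([
  {"turn":[0,0,-3],"slide":[4,-1.5,0],"claw":0},
  {"turn":[0,0,-2.8],"slide":[3,-2,0],"claw":0},
  {"turn":[0,0,0],"slide":[0,0,0],"claw":0},
])

```text
t: 12.6
eef_pos: [684.6, 16.4, 19.0]
tcp_rot: [-3.141, -0.001, 0.022]
ft_force: [2.5, 4.1, -0.6]
opening: 0.006
grip_force: 2.1
```

```bash
sed -i 's/range(120,205,2)/range(112,180,2)/' m.py; python3 m.py | cut -c1-70
```

```text
112 555555555555555555555555555522444444443357676666666666666666667666
114 666666666666655555555555555522444444443366666666666666666766676676
116 66666666666666666666666666652244444444348999AB76766767666766777666
118 77777777777777777777777777752244444444247679BA54444445566766777776
120 6667666777767777777777777775224444444336B88ABA54444444576766777776
122 666666666666666666666666666422444444443476677644444444577776777777
124 455555555555555555555555565312444444443222234444444444457776677776
126 333333333333333333444444555312444444443232234444444444457777777777
128 333333333333333333344444444443444444443222334444444444457776777777
130 444456544333333323334444444443444444444234533444444444445777777777
132 333344433444444433332233344443444444444333333444444444445777677777
134 333333333333333344433333223443555555554333333444444444444677777777
136 333333333333333333334565432233555555554333333444444444444577777777
138 333333333333333333333333443323555555555333347AA5444444444467777777
140 333333333333333333333332234333355555554334537BA7444444444457777777
142 3333333333333333333333332223333
[... 613 characters left out ...]
333333333333333333333333322221248BAAAAAAAABBBA544444457777777
162 3333333333333333333333333333333222225ABBABABBAAABBA744444446777777
164 3333333333333333333333333333333322226BBBBBBBBBBBBBB944444444467777
166 33333333333333333333333333333332222259B99BBBB9779BBA54444444457756
168 33333333333333333333333333333332222237A538BBA7447ABA74444444445645
170 333333333333333333333333333333322222258537BBBBAABBBB94444444444444
172 333333333333333333333333333333333222224327BBBBA9998864444444444444
174 333333333333333333333333333333333222221124665444444444444444444444
176 333333333333333333333333333333333322221113444444444444444444444444
178 333333333333333333333333333333333322221113444444444444444444444444
```

Request:
jog_arm([
  {"turn":[0,0,0],"slide":[-1,3,0],"claw":0},
  {"turn":[0,0,0],"slide":[-8,1,0],"claw":0},
  {"turn":[0,0,0],"slide":[0,-3,0],"claw":0},
  {"turn":[0,0,0],"slide":[0,-3,0],"claw":0},
  {"turn":[0,0,0],"slide":[0,-2,0],"claw":0},
])

```text
t: 13.28
eef_pos: [676.2, 14.3, 18.9]
tcp_rot: [-3.138, -0.003, 0.021]
ft_force: [6.1, 27.1, -0.2]
opening: 0.004
grip_force: 12.8
```

Request:
jog_arm([
  {"turn":[0,0,0],"slide":[0,-1.5,0],"claw":0},
  {"turn":[0,0,0],"slide":[0,0,0],"claw":0},
])

```text
t: 13.52
eef_pos: [676.7, 14.1, 19.1]
tcp_rot: [-3.138, -0.004, 0.022]
ft_force: [6.8, 27.1, -0.3]
opening: 0.007
grip_force: 13.0
```

```bash
sed -i 's/range(112,180,2)/range(132,178,3)/' m.py; python3 m.py | cut -c30-70
```

```text
44444434444444433553344444444444577777777
44444434444444443233344444444444457777777
322344455555555432347A7444444444457777777
533322355555555333237BA544444444446777777
223343345555555334556BA744444444445777777
322223345666666453226BB944444444445777777
322222367777775333337ABA75799996445777777
333222223456664137AAAAAA85789986444577777
333322222234557BBBAAAAABA5334444444577777
333332222222337BBAAAAAAAA8444444445777777
333333222222259BBAAAAAABBA644444445777777
33333333222127BBBBBBBAABBA844444444467777
33333333222237BBABBA6447BBA64444444445675
333333222222249A548BBBBBBBB84444444444444
33333333222222364245444444444444444444444
33333333332222112234444444444444444444444
```

Pushing further here jams the plate on the post at about yaw −81°. I'll back off and push it along from its robot-side face, with the fingers held flat at the final heading. That should square it up while moving it toward the stop.

Request:
jog_arm([
  {"turn":[0,0,0],"slide":[0,12,0],"claw":0},
  {"turn":[0,0,0],"slide":[0,6,50],"claw":0},
  {"turn":[0,0,0],"slide":[-50,-36,10],"claw":0},
  {"turn":[0,0,0],"slide":[-50,-36,0],"claw":0},
  {"turn":[0,0,0],"slide":[-7,0,0],"claw":0},
])

```text
t: 14.2
eef_pos: [565.8, -45.7, 79.1]
tcp_rot: [3.141, 0.001, 0.019]
ft_force: [1.5, -0.2, -0.0]
opening: 0.004
grip_force: 0.0
```

Request:
jog_arm([
  {"turn":[0,0,0],"slide":[0,0,-40],"claw":0},
  {"turn":[0,0,0],"slide":[0,0,-20],"claw":0},
  {"turn":[0,0,0],"slide":[0,0,0],"claw":0},
])

```text
t: 14.58
eef_pos: [568.1, -43.6, 17.5]
tcp_rot: [-3.141, 0.002, 0.022]
ft_force: [-0.1, -0.8, 0.3]
opening: 0.004
grip_force: 0.0
```

```bash
sed -i 's/range(132,178,3)/range(112,178,3)/' m.py; python3 m.py | cut -c30-70; python3 -c "
from cell import *;s=state();print(s['eef_pos'],s['ft_force'])"
```

```text
DC622215ADDBCA666676666666666666666676666
DDDDDDDDDDC9DC766667766666666666766676666
DDDDDDDDDDDDDDDC99CDD65666667666766677666
DDDDDDDDDDDDDDDDDDDED64666766666766677776
55555555555544566666677766777766776677776
66666666677777666677777766777777777777777
66666776676777666777777666777777776677777
66666667666777766667777777777777776677777
76767777666666666667777777777777777777777
77666679CCCDDDDDDDDDDD9677777777777677777
DD76666ADDDDDDDDDDDDDDC667777777777677777
DDCCDDDDDDDDDDDD9559DDD977777777777777777
DDDDDDDDDDDDDDDDDDDDDDDC66788877777777777
8AAABCDDDDDDDDDDDDDDDDDD99CDDDD9577777777
3333333333333334688AAABCA68ABB85577777777
44444444444444444433333333333233334422333
45544444444444444444444444444444444322333
55555555555555555444444444444444444312333
55555555555555555555555555555555554312333
66666666666666665555555555555555554212333
55557777777777766666666666666666653112333
33332222222222333334555577766666652112333
[568.61394014 -43.67381944  18.47120907] [ 0.00250726  0.0917208  -0.27421747]
```

Request:
jog_arm([
  {"turn":[0,0,0],"slide":[6,0,0],"claw":0},
  {"turn":[0,0,0],"slide":[5,0,0],"claw":0},
  {"turn":[0,0,0],"slide":[5,0,0],"claw":0},
  {"turn":[0,0,0],"slide":[4,0,0],"claw":0},
])

```text
t: 15.12
eef_pos: [588.2, -43.7, 18.8]
tcp_rot: [-3.142, 0.001, 0.022]
ft_force: [-2.5, 0.9, 1.5]
opening: 0.002
grip_force: 1.3
```

Request:
jog_arm([
  {"turn":[0,0,0],"slide":[4,0,0],"claw":0},
  {"turn":[0,0,0],"slide":[4,0,0],"claw":0},
  {"turn":[0,0,0],"slide":[4,0,0],"claw":0},
  {"turn":[0,0,0],"slide":[4,0,0],"claw":0},
])

```text
t: 15.62
eef_pos: [604.5, -43.8, 18.6]
tcp_rot: [3.142, 0.0, 0.022]
ft_force: [-1.4, 0.6, 0.4]
opening: 0.005
grip_force: 1.1
```

```bash
cat > m.py <<'E'
from cell import *
from h import *
im=read_camera("top")["frame"].min(2).astype(int)
for r in range(110,166,2): print(r,"".join("%X"%(v//16) for v in im[r,240:312]))
print(state()["eef_pos"])
E
python3 m.py
```

```text
110 77777777777778888788778989DDB4233339EDAB96666778677778777777677666666666
112 78777777776666666666779DCADDC622225BDDBCA6666766666666666666666666666666
114 67668998677777676666669DCACDDDCCCCDDDCADC7666666666666666666667766666766
116 677AC89C977777666666779DCBCDDDDDDCCCDC8BA88899AB766666666667667776667766
118 7779BCCB767777679DDCBCDDDDDDDDDDDDDDDDDDDDC99CDD656666676666666767667766
120 7776777767777766AEDA79CDDDDDDDDDDDDDDDDDDDDBADED646667676667666767767766
122 78777777777777669EDDDDCCCBBBAAAAAAAAAAAAAAAAAAA9546666666667667777767776
124 777777777777776666666555555555555555555445666666767666776667766777767766
126 777777777777776776666776666666666666777776766777777667677777767777777776
128 777777777777776777766777766666667666667676666676777667777777767777777776
130 767777777777765555666777666666666666666666666777767667777777776777777776
132 767777777777643333333467777767666789AABCCDDDDDDD966777777777777777777776
134 767777777775343333333474444455567BEEDDDDDDDDDDDDB56767777777777777777776
136 757777777763333333334674333333333355688AAABCCCEED66777777777777777777777
138 767777777643333333
[... 396 characters left out ...]
5555555555555555555555555555555541233333333
150 788777763333333333233466666666666555555555555555555555555555531233333333
152 777777743333333333124577776666666666666666665555555555555555531233333333
154 776777633333333331134577777777777776666666666666666666655555521233333333
156 555554433333333331233455666777777777777777777666666666666666421233333333
158 444575544444444433444444433333344444556667776677777776766676411233333333
160 445554344444444423444444443333332222222222223344445666666666311233333333
162 585555444444444434554333223333344444434444322222222233344544211233333333
164 675554555555554334323443444444444444445766544433332222334444433233333333
[605.05182519 -43.87227582  18.65181541]
```

Request:
jog_arm([
  {"turn":[0,0,0],"slide":[4,0,0],"claw":0},
  {"turn":[0,0,0],"slide":[4,0,0],"claw":0},
  {"turn":[0,0,0],"slide":[4,0,0],"claw":0},
  {"turn":[0,0,0],"slide":[3,0,0],"claw":0},
])

```text
t: 16.18
eef_pos: [619.6, -43.8, 18.7]
tcp_rot: [3.141, -0.0, 0.021]
ft_force: [-2.8, 0.1, 0.8]
opening: 0.007
grip_force: 1.1
```

```bash
sed -i 's/range(110,166,2)/range(112,140,1)/' m.py; python3 m.py
python3 - <<'E'
from cell import *
im=read_camera("side")["frame"].min(2).astype(int)
for r in range(155,200,2): print(r,"".join("%X"%(v//16) for v in im[r,155:260]))
E
```

```text
112 78777777776666666666779DCADDC622215ADDBCA6666666666666666666666766666666
113 67766777777776676666669DC9DDDC64469DDDADC7666766666666666666666766666666
114 67668998677777676666669DCACDDDCCCCDDDCADC7666666666666666666666766666766
115 6779CCBB767777676666669DCACDDDDDDDDDDC9DC7666667666667666666666776667766
116 677AC89C977777666666779DCBCDDDDDDCCCCC8BA88899AB766666666666667766667766
117 777AC89C977777666999BBBDDCDDDDDDDCCDDDCCCCCBCDDD766666666666666766767766
118 7779BCCB76777767ADDCBCDDDDDDDDDDDDDDDDDDDDC99CDD656667676667666766767766
119 77679A9866777767AEDC8ADDDDDDDDDDDDDDDDDDDDC78CDD646667676667666767767766
120 7766777767777767ADDA79CDDDDDDDDDDDDDDDDDDDDBADED646667676667666777767766
121 7877677777777766AEDCBCDDDDDDDDDDDDDDDDDDDDDDDDED646667666667667777767776
122 78777777677777669EEDDDCCCBBBAAAAAAAAAAAAAAAAAAA9546666666667667777767766
123 78777777777766546AAAA988887766666555555555655555667666666667766777767776
124 777777777777643334444555555555555555555445666666676766676667766777767766
125 777777777777643333323466666666666666666666666677766666677667766777767766
126 767777777776533333
[... 2926 characters left out ...]
5444444444567777777777776544444444444444
189 877877777777777777777789BBCCCCCCCCCCCCCCCCCCCCAAAAAAAAAAAAAAAA8754444444445677777777777765444444444444444
191 9AAABB98777777777777777889999AAAAAABBBBBBBBBBBAAAAAAAAAAAAAAA98754444444456777777777776544444444444444444
193 ADCBCCA87777777777777777777777777777777788888765666677788888987644444444456777777777765444444444444444444
195 889988777777777777777777777777777777777777776554444444444444444444444444467777777776544444444444444444444
197 555556667767777777777777777777777777777777777777777776555555554554444444456777777654444444444444444444444
199 666665566545555555556677777777777777777777777777777777777777777777777777667777777544444444444444444444444
```

Request:
jog_arm([
  {"turn":[0,0,0],"slide":[2,0,0],"claw":0},
  {"turn":[0,0,0],"slide":[2,0,0],"claw":0},
  {"turn":[0,0,0],"slide":[1,0,0],"claw":0},
])

```text
t: 16.65
eef_pos: [624.4, -43.8, 18.7]
tcp_rot: [3.142, 0.0, 0.021]
ft_force: [-2.6, 1.2, 0.1]
opening: 0.006
grip_force: 1.1
```

Request:
jog_arm([
  {"turn":[0,0,0],"slide":[1,0,0],"claw":0},
  {"turn":[0,0,0],"slide":[1,0,0],"claw":0},
])

```text
t: 16.9
eef_pos: [626.3, -43.8, 18.7]
tcp_rot: [3.142, 0.0, 0.022]
ft_force: [-2.2, 1.3, 0.2]
opening: 0.009
grip_force: 1.0
```

```bash
sed -i 's/range(112,140,1)/range(116,130,1)/' m.py; python3 m.py
```

```text
116 677AC89C977777666666779DCBCDDDDDDCCCCC8BA88899AB766666666666667766667766
117 777AC89C977777666999BBBDDCDDDDDDDCDDDDCCCCCBCDDD766666676666666776667766
118 7779BCCB76777767ADDCBCDDDDDDDDDDDDDDDDDDDDC99CDD656667676666666766767766
119 77679A9866777767AEEC9ADDDDDDDDDDDDDDDDDDDDC78CDD646666676667666766767766
120 77677777677776457CC969CDDDDDDDDDDDDDDDDDDDDBADED646667676667666777767776
121 777767777777643347755ADDDDDDDDDDDDDDDDDDDDDDDDED646667666667666777767766
122 7877777777776433333349CCCCBBBAAAAAAAAAAAAAAAA999546666666667666777767776
123 787777777777543333333588777766666555555555555555666666766667667777767776
124 7777777777753333333333433334444444555555567788AA866666676667766777767776
125 777777777763333333433333333333333334469ACDDDDDDDC66777777677767777777776
126 77777777776333433333343333333333333334679AAABCDED66777777777777777777776
127 77777777764343333333474444444434333333333455688AA45666777777776566777777
128 777777777633433333334744444444444444433333333334433444555566775344555567
129 777777777633343433333644444444444444444444433333333333333344553233333346
[626.44676685 -43.81763601  18.65017952]
```

Request:
jog_arm([
  {"turn":[0,0,0],"slide":[1.5,0,0],"claw":0},
  {"turn":[0,0,0],"slide":[1.5,0,0],"claw":0},
])

```text
t: 17.2
eef_pos: [629.4, -43.8, 18.6]
tcp_rot: [3.142, 0.0, 0.021]
ft_force: [-1.5, 0.7, -0.1]
opening: 0.005
grip_force: 1.0
```

Request:
jog_arm([
  {"turn":[0,0,0],"slide":[1,0,0],"claw":0},
  {"turn":[0,0,0],"slide":[1,0,0],"claw":0},
])

```text
t: 17.45
eef_pos: [631.3, -43.8, 18.7]
tcp_rot: [3.141, 0.0, 0.022]
ft_force: [-2.1, 1.6, 0.6]
opening: 0.005
grip_force: 1.1
```

Request:
jog_arm([
  {"turn":[0,0,0],"slide":[1,0,0],"claw":0},
])

```text
t: 17.58
eef_pos: [632.3, -43.8, 18.7]
tcp_rot: [3.142, 0.0, 0.021]
ft_force: [-2.9, 1.0, -0.1]
opening: 0.004
grip_force: 1.0
```

Request:
jog_arm([
  {"turn":[0,0,0],"slide":[1,0,0],"claw":0},
])

```text
t: 17.7
eef_pos: [633.3, -43.8, 18.7]
tcp_rot: [3.142, 0.0, 0.021]
ft_force: [-2.4, 0.6, 1.2]
opening: 0.005
grip_force: 1.1
```

```bash
python3 m.py
```

```text
116 677AC89C977776677666779DCBCDDDDDDCCCCC8BA88899AB766666666667667766667766
117 777AC89C9777654455679BBDDCDDDDDDDCDDDDCCDCCBCDDD766666676666666767667766
118 7779BCCB7677643333457BDDDDDDDDDDDDDDDDDDDDC99CDD656667676666667776767766
119 77679A9867776433333349DEDDDDDDDDDDDDDDDDDDC78CDD646666676667667766767766
120 7767777767764334433336AAAABCDDDDDDDDDDDDDDDBADED646667676667767777767766
121 78776777776433444333475445688AAABCDDEEDEDEDDDDDD646667666667666777767776
122 78777777775334343443583333333455788AAAAAAABBABBB966677676667667777767776
123 7877777776434344443335433333333333344333446677ABB86677677777777777777776
124 777777777633434344433544444444433333333333334468864556667777776555667776
125 767777777533343444333644444444444444444333333333333344444555665333444556
126 777777777544444434334644444444444444444444444333333333333333453233333345
127 777777776434443444334544444444444444444444444444444433333333332343333335
128 777777776344434444323455445444444444444444444444444444444443332344443335
129 777777775333334344324555555554445544444444444444444444444444432344434434
[633.476697   -43.8169212   18.66973536]
```

Request:
jog_arm([
  {"turn":[0,0,0],"slide":[1,0,0],"claw":0},
])

```text
t: 17.88
eef_pos: [634.3, -43.8, 18.7]
tcp_rot: [3.142, 0.0, 0.021]
ft_force: [-2.8, 1.4, -0.4]
opening: 0.008
grip_force: 1.0
```

Request:
jog_arm([
  {"turn":[0,0,0],"slide":[0.7,0,0],"claw":0},
])

```text
t: 18.0
eef_pos: [634.7, -43.7, 18.6]
tcp_rot: [-3.142, 0.001, 0.022]
ft_force: [-4.6, 0.5, 2.4]
opening: 0.006
grip_force: 2.5
```

Request:
jog_arm([
  {"turn":[0,0,0],"slide":[0.5,0,0],"claw":0},
])

```text
t: 18.12
eef_pos: [634.9, -43.7, 18.6]
tcp_rot: [-3.141, 0.002, 0.022]
ft_force: [-7.5, 2.0, 3.4]
opening: 0.004
grip_force: 3.2
```

Request:
jog_arm([
  {"turn":[0,0,0],"slide":[-5,0,0],"claw":0},
  {"turn":[0,0,0],"slide":[-5,0,50],"claw":0},
  {"turn":[0,0,0],"slide":[27,40,10],"claw":0},
  {"turn":[0,0,0],"slide":[28,40,0],"claw":0},
  {"turn":[0,0,0],"slide":[0,0,0],"claw":0},
])

```text
t: 18.75
eef_pos: [682.0, 38.6, 78.9]
tcp_rot: [3.141, -0.003, 0.024]
ft_force: [-0.2, -0.2, -0.4]
opening: 0.006
grip_force: 0.0
```

Request:
jog_arm([
  {"turn":[0,0,0],"slide":[0,0,-40],"claw":0},
  {"turn":[0,0,0],"slide":[0,0,-20],"claw":0},
  {"turn":[0,0,0],"slide":[0,0,0],"claw":0},
  {"turn":[0,0,0],"slide":[0,-6,0],"claw":0},
  {"turn":[0,0,0],"slide":[0,-4,0],"claw":0},
])

```text
t: 19.38
eef_pos: [681.1, 25.5, 19.9]
tcp_rot: [3.141, -0.002, 0.021]
ft_force: [-0.4, -0.2, -0.3]
opening: 0.003
grip_force: 0.0
```

Request:
jog_arm([
  {"turn":[0,0,0],"slide":[0,-3,0],"claw":0},
  {"turn":[0,0,0],"slide":[0,-2,0],"claw":0},
])

```text
t: 19.62
eef_pos: [680.6, 20.9, 19.1]
tcp_rot: [3.141, -0.001, 0.021]
ft_force: [0.1, -0.3, 0.1]
opening: 0.006
grip_force: 0.0
```

```bash
sed -i 's/range(116,130,1)/range(116,164,2)/' m.py; python3 m.py
```

```text
116 6666666666666666666555555555534444444327B98899AB766667666667666776667766
118 6666666666666666666666666664224444444327CCB89ABA556677676667667777767766
120 7777777777777777777777777764334444444326BBA87ABA544444577667666777767766
122 666666766667676766777777776422444444443599999999964444577767767777777776
124 66666666666666666666666666652244444444224569AAAAA84444457767776777767776
126 44444545555555555555555555552344444444222225AAAAA94444457777777777777776
128 33333333333333333344444445432344444444222323568AAA5444446777767777777776
130 33334333333333333334444444444344444444322343368AAA5444445777777777777777
132 444666544443333332333444444444444444443234548BBAAA6444444677777777777777
134 333444333334444443333223444443545544543333248BAAAA6444444577777777777777
136 333333333333333334443443223344555555543333337BAAAA7444444467777777777777
138 333333333333333333334665332245555555553333337BAAAA7444444457776777777777
140 333333333333333333333333343323555555553333237BAAAA9444444457777777777777
142 333333333333333333333322233333465556653333556BAAAA9444444457777777777777
144 333333333333333333333333222333456666653233336BAAABA544444446777777777777
146 333333333333333333333333222235667767753453225ABAABA544444445777777777777
148 3333333333333333333333332222235777776533332259BBBBA644565545777777777777
150 333333333333333333333333322222246666652111249A9ABBA757999865777777777777
152 333333333333333333333333332222223466542258AA94469BA758AAAA95777777777777
154 33333333333333333333333333322222224557AABBBBA99ABBA745687655777777777777
156 33333333333333333333333333332222223358BBBBBBBBBBBBB943444445777777777777
158 333333333333333333333333333332222223357666665555444444444445777777777777
160 333333333333333333333333333332222222334444444444444444444457777777777777
162 333333333333333333333333333333222222344444444444444444444445777777777777
[680.5818433   20.75805422  18.94379752]
```

Request:
jog_arm([
  {"turn":[0,0,0],"slide":[0,-2,0],"claw":0},
  {"turn":[0,0,0],"slide":[0,-1,0],"claw":0},
])

```text
t: 19.92
eef_pos: [680.5, 18.2, 18.7]
tcp_rot: [3.141, 0.0, 0.022]
ft_force: [-0.6, 0.4, 0.1]
opening: 0.003
grip_force: 0.0
```

Request:
jog_arm([
  {"turn":[0,0,0],"slide":[0,-1,0],"claw":0},
])

```text
t: 20.05
eef_pos: [680.5, 17.2, 18.6]
tcp_rot: [3.141, 0.0, 0.022]
ft_force: [0.4, -0.5, 0.1]
opening: 0.008
grip_force: 0.0
```

Request:
jog_arm([
  {"turn":[0,0,0],"slide":[0,-1,0],"claw":0},
])

```text
t: 20.18
eef_pos: [680.5, 16.2, 18.6]
tcp_rot: [3.142, 0.0, 0.022]
ft_force: [-0.4, 0.2, 0.0]
opening: 0.009
grip_force: 0.0
```

Request:
jog_arm([
  {"turn":[0,0,0],"slide":[0,-1,0],"claw":0},
])

```text
t: 20.3
eef_pos: [680.5, 15.1, 18.6]
tcp_rot: [3.141, 0.0, 0.022]
ft_force: [0.5, -0.2, -0.3]
opening: 0.003
grip_force: 0.0
```

Request:
jog_arm([
  {"turn":[0,0,0],"slide":[0,-1,0],"claw":0},
])

```text
t: 20.42
eef_pos: [680.5, 14.1, 18.7]
tcp_rot: [3.142, -0.0, 0.021]
ft_force: [0.7, 0.5, 0.1]
opening: 0.006
grip_force: 0.0
```

Request:
jog_arm([
  {"turn":[0,0,0],"slide":[0,-1,0],"claw":0},
])

```text
t: 20.55
eef_pos: [680.5, 13.1, 18.6]
tcp_rot: [3.141, -0.0, 0.022]
ft_force: [0.2, 0.2, 0.5]
opening: 0.003
grip_force: 0.0
```

Request:
jog_arm([
  {"turn":[0,0,0],"slide":[0,-1,0],"claw":0},
])

```text
t: 20.68
eef_pos: [680.5, 12.2, 18.7]
tcp_rot: [-3.142, 0.0, 0.021]
ft_force: [-0.1, 2.2, 0.2]
opening: 0.003
grip_force: 1.3
```

Request:
jog_arm([
  {"turn":[0,0,0],"slide":[0,-1,0],"claw":0},
])

```text
t: 20.8
eef_pos: [680.5, 11.9, 18.7]
tcp_rot: [-3.141, -0.0, 0.021]
ft_force: [1.6, 9.4, -1.3]
opening: 0.003
grip_force: 4.3
```

Request:
jog_arm([
  {"turn":[0,0,0],"slide":[0,-1,0],"claw":0},
])

```text
t: 20.92
eef_pos: [680.8, 11.7, 18.7]
tcp_rot: [-3.14, -0.001, 0.021]
ft_force: [3.2, 13.9, -2.0]
opening: 0.004
grip_force: 6.8
```

Request:
jog_arm([
  {"turn":[0,0,0],"slide":[0,8,0],"claw":0},
  {"turn":[0,0,0],"slide":[0,6,55],"claw":0},
  {"turn":[0,0,0],"slide":[-30,-35,5],"claw":0},
  {"turn":[0,0,0],"slide":[-27,-35,0],"claw":0},
  {"turn":[0,0,0],"slide":[-3,0,0],"claw":0},
])

```text
t: 21.55
eef_pos: [619.2, -47.6, 79.1]
tcp_rot: [3.141, 0.0, 0.019]
ft_force: [0.0, -0.8, 0.5]
opening: 0.005
grip_force: 0.0
```

Request:
jog_arm([
  {"turn":[0,0,0],"slide":[0,0,-40],"claw":0},
  {"turn":[0,0,0],"slide":[0,0,-20],"claw":0},
  {"turn":[0,0,0],"slide":[0,0,0],"claw":0},
  {"turn":[0,0,0],"slide":[6,0,0],"claw":0},
])

```text
t: 22.05
eef_pos: [627.1, -45.5, 19.4]
tcp_rot: [3.141, -0.001, 0.022]
ft_force: [-0.5, 0.5, 0.4]
opening: 0.006
grip_force: 0.0
```

```bash
sed -i 's/range(116,164,2)/range(112,154,2)/' m.py; python3 m.py
```

```text
112 78777777776666666666779DCADDC622215ADDBCA6666766666666666666666666666666
114 67678998677777676666669DCACDDDCCCCDDDCADC7666666666666666667666766666766
116 677AC89C977777666666779DCBCDDDDDDCCCCC8BA88899AB766666666666666776667766
118 7779BCCB76777767ADDCBCDDDDDDDDDDDDDDDDDDDDC99CDD656666666667666767767766
120 77677777677776546AA858CDDDDDDDDDDDDDDDDDDDDBADDD646667666667666777767766
122 78777777777764333333349CCCBBAAAAAAAAAAABBBBBCCCCBA7666666667667777767766
124 77777777777633333333357333334434448CDEEEDDDDDDDDDC6667677667766777767776
126 77777777776434333333358434443333333333445688AAABCC6677777777777777777777
128 777777777763333333333364444444444444444433333333333333344455566433344445
130 767777777644433333332344444444444444444444444444444444333333333223333333
132 767777777533333333333555555555445444444444444444444444444444443134433334
134 767777776434333433332555555555555555555555545444444444444444443134433333
136 757777776333333333324355555555555555555555555555555555445544543234333333
138 767777775333333333324466666555555555555555555555555555555555543234333333
140 767777763333333343213456666666666666665555555555555555555555542134333333
142 767777763333343443113457777777766666666666666666665555555555541134334443
144 767777753333333433123447777777777777777776666666666666666666531234333333
146 766666533433333431123346666666666666677667777777767676666666521234433333
148 444545444444444433444444443433434445555666666666666666666676521234333334
150 444686544444444434544444444433333222222223333444555666666666411234433433
152 445554444444444434554443332233333333333343322222233333344555311234433333
[628.21681699 -45.68312201  19.77235903]
```

Request:
jog_arm([
  {"turn":[0,0,0],"slide":[4,1,0],"claw":0},
  {"turn":[0,0,0],"slide":[1,0,0],"claw":0},
])

```text
t: 22.35
eef_pos: [632.0, -44.7, 19.2]
tcp_rot: [3.141, -0.001, 0.022]
ft_force: [0.5, 0.9, -1.3]
opening: 0.002
grip_force: 0.0
```

Request:
jog_arm([
  {"turn":[0,0,0],"slide":[1,0,0],"claw":0},
])

```text
t: 22.48
eef_pos: [632.6, -44.8, 18.9]
tcp_rot: [3.141, -0.0, 0.021]
ft_force: [0.3, 0.1, 0.2]
opening: 0.005
grip_force: 0.0
```

Request:
jog_arm([
  {"turn":[0,0,0],"slide":[0.6,0,0],"claw":0},
])

```text
t: 22.6
eef_pos: [633.1, -44.8, 18.7]
tcp_rot: [3.141, -0.0, 0.021]
ft_force: [0.6, -0.1, 0.0]
opening: 0.008
grip_force: 0.0
```

Request:
jog_arm([
  {"turn":[0,0,0],"slide":[1,0,0],"claw":0},
])

```text
t: 22.72
eef_pos: [634.1, -44.8, 18.7]
tcp_rot: [3.142, 0.0, 0.022]
ft_force: [0.5, -0.2, -0.1]
opening: 0.002
grip_force: 0.0
```

Request:
jog_arm([
  {"turn":[0,0,0],"slide":[0.7,0,0],"claw":0},
])

```text
t: 22.85
eef_pos: [634.8, -44.8, 18.6]
tcp_rot: [3.142, 0.0, 0.021]
ft_force: [0.2, 0.3, -0.0]
opening: 0.007
grip_force: 0.0
```

Request:
jog_arm([
  {"turn":[0,0,0],"slide":[0.4,0,0],"claw":0},
])

```text
t: 22.98
eef_pos: [635.0, -44.8, 18.6]
tcp_rot: [3.142, 0.0, 0.021]
ft_force: [-1.4, -0.6, 1.1]
opening: 0.006
grip_force: 0.8
```

Request:
jog_arm([
  {"turn":[0,0,0],"slide":[0.5,0,0],"claw":0},
])

```text
t: 23.1
eef_pos: [635.2, -44.7, 18.6]
tcp_rot: [-3.141, 0.001, 0.022]
ft_force: [-3.9, 0.6, 2.6]
opening: 0.005
grip_force: 2.0
```

Request:
jog_arm([
  {"turn":[0,0,0],"slide":[0.4,0,0],"claw":0},
])

```text
t: 23.22
eef_pos: [635.3, -44.6, 18.6]
tcp_rot: [-3.141, 0.002, 0.022]
ft_force: [-5.9, 1.8, 3.8]
opening: -0.0
grip_force: 3.0
```

Request:
jog_arm([
  {"turn":[0,0,0],"slide":[0.3,0,0],"claw":0},
  {"turn":[0,0,0],"slide":[0,0,0],"claw":0},
])

```text
t: 23.48
eef_pos: [635.4, -44.6, 18.5]
tcp_rot: [-3.141, 0.002, 0.022]
ft_force: [-6.3, 0.7, 4.1]
opening: 0.004
grip_force: 3.1
```

Request:
jog_arm([
  {"turn":[0,0,0],"slide":[0.4,0,0],"claw":0},
  {"turn":[0,0,0],"slide":[0.3,0,0],"claw":0},
])

```text
t: 23.72
eef_pos: [635.6, -44.5, 18.5]
tcp_rot: [-3.141, 0.004, 0.022]
ft_force: [-9.9, 0.2, 4.9]
opening: 0.003
grip_force: 4.6
```

Request:
jog_arm([
  {"turn":[0,0,0],"slide":[-3,0,0],"claw":0},
  {"turn":[0,0,0],"slide":[-12,0,10],"claw":0},
  {"turn":[0,0,0],"slide":[-30,0,50],"claw":0},
  {"turn":[0,0,0],"slide":[-50,0,20],"claw":0},
  {"turn":[0,0,0],"slide":[-50,0,10],"claw":0},
])

```text
t: 24.35
eef_pos: [490.6, -44.8, 110.3]
tcp_rot: [3.141, -0.003, 0.022]
ft_force: [0.3, 0.1, 0.4]
opening: 0.003
grip_force: 0.0
```

Request:
jog_arm([
  {"turn":[0,0,0],"slide":[-40,-50,0],"claw":0},
  {"turn":[0,0,0],"slide":[-20,-60,0],"claw":0},
  {"turn":[0,0,0],"slide":[0,-60,0],"claw":0},
  {"turn":[0,0,0],"slide":[0,-60,0],"claw":0},
  {"turn":[0,0,0],"slide":[0,0,0],"claw":0},
])

```text
t: 24.98
eef_pos: [432.9, -276.4, 109.2]
tcp_rot: [3.14, -0.002, 0.017]
ft_force: [-0.1, 0.7, -0.4]
opening: 0.004
grip_force: 0.0
```

Run:
```python
from cell import *
import cv2,numpy as np
o=[]
for c,y,x,w in(("top",105,232,98),("side",140,150,100)):
    f=read_camera(c)["frame"]; cv2.imwrite(f"pics/{c}F.png",f)
    o.append(cv2.resize(f[y:y+w,x:x+100],(400,400),interpolation=cv2.INTER_CUBIC) if 0 else cv2.resize(f[y:y+75,x:x+100],None,fx=4,fy=4,interpolation=cv2.INTER_CUBIC))
    print(cv2.minMaxLoc(cv2.matchTemplate(cv2.resize(f,None,fx=8,fy=8,interpolation=2),cv2.resize(cv2.imread(f"pics/{c}0.png"),None,fx=8,fy=8,interpolation=2)[(105*8 if c=="top" else 155*8):(122*8 if c=="top" else 172*8),(260*8 if c=="top" else 157*8):(285*8 if c=="top" else 182*8)],5)))
cv2.imwrite("pics/fin.png",np.hstack(o))
```

```text
(-0.6814000010490417, 0.9995825886726379, (3701, 2003), (2080, 840))
(-0.7335401177406311, 0.9445692300796509, (56, 1227), (1256, 1240))
```

View pics/fin.png

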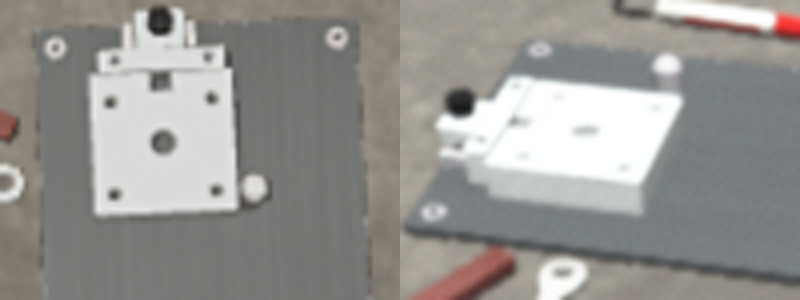

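The final view shows the slotted side flat on the stop, which has not moved (exact template match). The plate's right side is at the post. One numeric check of the post gap.

Run:
```python
import cv2,numpy as np
from h import *
f=cv2.imread("pics/topF.png").min(2).astype(float)
for r in range(126,157,6):
    row=f[r,284:296]; i=np.where((row[:-1]>=150)&(row[1:]<150))[0]
    i=i[0]; u=284+i+(row[i]-150)/(row[i]-row[i+1]); print(r,round(u,2),px(TOP,u,r,33).round(1))
ys,xs=np.where(f[146:158,291:302]>130); w=f[146:158,291:302][ys,xs]-110
print("post",px(TOP,291+(xs*w).sum()/w.sum(),146+(ys*w).sum()/w.sum(),54))
```

```text
126 289.57 [737.3 -94. ]
132 289.94 [720.  -94.6]
138 290.38 [702.7 -95.3]
144 290.58 [685.5 -95.4]
150 290.74 [668.3 -95.4]
156 291.07 [651.2 -95.8]
post [ 660.21479352 -104.10360294]
```

```bash
python3 -c "
from cell import *
print(job_done())"
```

```text
the job is handed in; nothing more can be done
None
```

I handed the job in: the plate is turned a quarter clockwise round the post, its slotted side flat on the stop and its right-hand side against the post; the stop has not moved, I saw no contact with the loose tools, and the plate jammed once (27 N), so the last 8° or so came from a push on its robot-side face.

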